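# Reset the bench tester under its push-latch cover

## Task

The bench tester has tripped. Press its black push-latch cover so that it pops open, press the round reset key under it all the way down (not the square key beside it), then push the cover shut again and press it until it latches and stays closed by itself. Do all this with the fingertips: nothing is to be picked up, and the loose things on and around the tester stay where they are.

Things in the scene. Friction and masses are not known exactly. Their poses are not given: they have to be found in the camera images.
- tester: Light grey flat box, 170 (its x) x 240 mm (its y), top face 56 mm above the bench, fixed. Origin under its centre, z up, x away from the robot at yaw 0. A well (110 mm along x, y -60 to +13 mm, floor at z = 32 mm) holds two keys under the cover. The top is clear from y = 13 to 75 mm. The flat meter with a dial (190 x 95 x 50 mm) beside it is not part of the job
- cover (a joint): Cover angle, rad: 0 latched and level, about 1.75 fully open (just past upright), -0.11 pressed in to its stop. Push-push latch on an opening spring (1.3 N at the free edge): pressed past -0.09 (best to the stop) and let go, a latched cover springs open by itself in about 1 s, and one pushed down from open returns to 0 and stays latched. Pressed less deep, it goes back to its former state
- cover_hinge (a point): Middle of the cover's hinge line, fixed on the tester, 15 mm left (+y) of its centre and 60 mm above the bench; axes as the tester's. The hinge line runs along x; the shut cover reaches 72 mm from it towards -y. Opening lifts the free edge up and over towards +y
- cover_press (a point): Point on the outer face (top when shut) of the cover, a black plate 104 mm along the hinge, 72 mm across, 11 mm thick. On its centre line, 55 mm from the hinge, 17 mm from the free edge: press here, 5 to 10 N. Shut, it is 66 mm above the bench (10 mm proud of the top), and a press goes 6 mm deep to the stop. Moves with the cover, z out of the face; the cover follows the finger up
- reset_key (a joint): Travel of the round reset key, m: 0 released, 0.005 fully down. It springs back; fully down takes about 4 N
- reset_key_top (a point): Centre of the top of the round white reset key, diameter 18 mm, pressed straight down; 49 mm above the bench (7 mm below the tester's top face), 20 mm on the robot's side (-x) of the hinge's middle and 45 mm from the hinge line towards -y. Reachable only with the cover open
- test_key (a joint): Travel of the square key, m: 0 released, 0.005 fully down. To be left alone
- test_key_top (a point): Centre of the top of the square white key, 17 mm wide, beside the reset key, 40 mm farther along +x, same height. To be left alone
- marker: marker pen lying on the tester's top along its right edge, 130 mm long, 14 mm thick; origin under its middle. Loose; to be left where it is
- capacitor: small can capacitor standing on the tester's top near its far left corner, diameter 22 mm, 28 mm high; origin at its foot. Loose; to be left where it is
- relay: small black box-shaped relay between the tester and the meter, 28 x 20 x 22 mm; origin under its centre. Loose; to be left where it is
- solvent: pale round solvent bottle, diameter 62 mm, 130 mm high, at the far side; origin at its foot. Loose; to be left where it is
- spool: spool of solder, diameter 52 mm, 32 mm high, at the far side; origin at its foot. Loose; to be left where it is
- heatsink: finned aluminium heatsink, 60 x 60 x 22 mm, at the far side; origin under its centre. Loose; to be left where it is

How it is judged:
By the outcome, as a careful person would: the job done as asked, in the order asked, and still so for the second after the job is handed in, with the robot touching nothing.
It also fails if it takes over 64 s, if anything falls off the work surface, if the arm or the gripper's body presses on something with over 40 N, if the wrist force passes 120 N, or if a joint passes its speed limit or range.

## Robot

A 7-joint arm with a two-finger parallel gripper is mounted at the origin on the work surface. World frame = base frame: x ahead of the robot, y to its left, z up, the work surface at z = 0. Lengths are in m, angles in rad, forces in N, time in s.
With the tool pointing down it reaches from about 0.4 to 0.925 m from the base axis. Payload 4.1 kg.
Tool frame: the origin (TCP) lies at the very end of the fingers, on their centre line; the grasp point (between the pads) lies 19 mm behind it; x points along the fingers, z is the direction in which the jaws open and shut, and the axes are right-handed (so a half turn about x gives the same grasp; the last joint's range is limited). The gripper opens to 85 mm and grips with 20 to 120 N. Pads are 22 mm wide; open, the fingers measure 114 mm over their backs; the gripper's body (76 mm by 85 mm) begins 54 mm behind the grasp point. The pads swing forward as they close: fully open they stand 13 mm farther back than shut.
Start: joints at [1.205, 0.398, 0.045, 1.537, -0.019, 1.207, -0.051], TCP at [0.171, -0.627, 0.231] pointing down, gripper open.
Joint ranges: [-2.82, 2.82], [-0.49, 2.23], [-1.37, 1.46], [0, 2.46], [-1.36, 4.5], [0.23, 2], [-2.94, 2.94]. Speed limits (rad/s): [2.57, 2.57, 3.14, 3.14, 3.14, 3.14, 3.14].

## Interface

Orientations are given as a unit quaternion [w, x, y, z].
In Python, from rig import ctrl gives the robot as it stands.
- The arm moves only by the tool arm_command, never from a script. Its argument "increments" is a list of rows, each an object with "hand": the closure, from 0 (fully open) to 1 (shut); "offset": the shift along the tool's x, y, z in m, a list of three; "rot": the turn, a rotation vector about the tool's x, y, z in rad, a list of three. In form: [{"hand": hand, "offset": [x, y, z], "rot": [wx, wy, wz]}, ...]. A call has 1 to 20 rows; each row shifts and turns the commanded pose from where the row before left it, along the tool's axes as they then stand; what a row does not reach is not made up. A row lasts 1/12 s, in which the tool goes at most 41.7 mm and 7.16 degrees, less where a joint would pass 70% of its speed; a pose out of reach is approached as far as the arm can. A call is refused whole if a number of a shift passes 0.0417 or a number of a turn 0.125, either way. A call with a gripper value outside its range is refused whole. The fingers move at their own pace and stop on an object; "squeeze" is the grip in N (left out, the last holds). Time passes only in rows, so rows that do not move let the fingers close. It gives the time, the measured TCP pose, the force and the opening at its end, in the units of the state.
- ctrl.get_state(): the state, without advancing time (a new reading comes with each control period).
- ctrl.grab_frame(name): name is "scene" or "top" or "wrist"; returns the picture (420x560x3 uint8, blue, green, red); there is no depth.
- ctrl.get_calibration(name): a dict with "fx", "fy", "cx", "cy" (pixels), "eye" and "attitude" of the camera in the world. Camera axes: x right, y up, looking along -z (the intrinsics and any distortion apply to the point x, -y, -z); pixel columns grow to the right and rows downward; lengths in m; the calibration is good to about 2 mm. A picture is of the moment at which its call begins: read the wrist's pose just before it. get_calibration takes no time and is no camera call; for the wrist camera it gives the pose at the moment of the call.
- ctrl.hand_in(): hands the job in, once; it reports no verdict.
Trained networks look in the newest picture that a camera, given by its name, has taken for a name from the list of things; names that differ only in an ending like _2 or _b are one class to them, and where a whole thing is asked for, a point or a joint stands for the part that bears it (a point fixed in the world has none). Each returns a list of dicts, best first, with "conf" (0 to 1); they miss things now and then, are a little off and sometimes report something else, mostly with a low value. They report only what shows in the picture. A call takes as long as a camera call.
- ctrl.look_for(camera, target): "point" ([column, row] in pixels, amid what is visible of it).
- ctrl.landmark_of(camera, target): "point" ([column, row] in pixels: a listed point, or the origin of a listed thing).
The state is a dict: "time_s": time; "q": joint angles; "qd": joint speeds; "joint_torque": joint torques, N m; "tcp_pos": TCP position; "orientation": TCP orientation; "contact_force": force on the tool from outside, world axes, zero at the start; "wrist_torque": the same for the moment, N m; "width": finger opening in m.
Only numpy, scipy, OpenCV 4.12 (cv2) and the standard library are available. Lean on these libraries where they do the work, as an engineer would, in place of code of your own. Each camera call takes 0.05 s, during which the arm holds its last target.

## Working session

There is one attempt and no reset: what is moved stays moved. The work goes in short steps, Python scripts to look and compute and a tool call to move; the robot and the scene stay as the last step left them, time stands still between calls to the robot, and variables do not carry over. Pictures are saved under pics/ and viewed, and the job is handed in when it is done.

Besides the shell and the picture viewer there is one more tool, called in YAML: its name, and indented under it one key for each argument. arm_command: Moves the arm, as the interface text tells. Its arguments: {"type":"object","properties":{"increments":{"type":"array","items":{"type":"object","properties":{"hand":{"type":"number"},"offset":{"type":"array","items":{"type":"number"}},"rot":{"type":"array","items":{"type":"number"}}}}},"squeeze":{"type":"number"}},"required":["increments"]}

```bash
mkdir -p pics; ls
cat > h.py <<'E'
from rig import ctrl
import numpy as np, cv2
from scipy.spatial.transform import Rotation as R
def cal(n):
    c=ctrl.get_calibration(n); return c
def rot(a):
    a=np.array(a,float)
    if a.size==4: return R.from_quat([a[1],a[2],a[3],a[0]]).as_matrix()
    return a.reshape(3,3)
def ray(c,p):
    K=np.array([[c['fx'],0,c['cx']],[0,c['fy'],c['cy']],[0,0,1.]])
    d=np.array(c.get('distortion',c.get('dist',np.zeros(5))),float)
    u=cv2.undistortPoints(np.array([[p]],float),K,d)[0,0]
    v=rot(c['attitude'])@np.array([u[0],-u[1],-1.]); return np.array(c['eye'],float),v/np.linalg.norm(v)
def atz(c,p,z):
    e,v=ray(c,p); return e+v*(z-e[2])/v[2]
def proj(c,P):
    q=rot(c['attitude']).T@(np.array(P,float)-np.array(c['eye'])); return np.array([c['cx']+c['fx']*q[0]/-q[2], c['cy']-c['fy']*q[1]/-q[2]])
def tri(rs):
    A=np.zeros((3,3));b=np.zeros(3)
    for e,v in rs:
        M=np.eye(3)-np.outer(v,v);A+=M;b+=M@e
    X=np.linalg.solve(A,b); return X,[np.linalg.norm((np.eye(3)-np.outer(v,v))@(X-e)) for e,v in rs]
E
python3 - <<'E'
from h import *
print(ctrl.get_state())
for n in ['scene','top','wrist']:
    print(n,ctrl.get_calibration(n))
    cv2.imwrite(f'pics/{n}0.png',ctrl.grab_frame(n))
    if n!='wrist':
        for t in ['tester','cover_hinge','cover_press','reset_key_top','marker','capacitor','relay','solvent']:
            r=ctrl.landmark_of(n,t)[:2]; print(t,[(np.round(x['point'],1).tolist(),round(x['conf'],2)) for x in r])
E
```

```text
pics
{'time_s': 0.0, 'q': array([ 1.20498068,  0.3991808 ,  0.04503784,  1.53789088, -0.0186715 ,
        1.20684628, -0.05070049]), 'qd': array([-0.00152207, -0.00021827, -0.00094638,  0.00045894,  0.00132628,
        0.00034335,  0.00097849]), 'joint_torque': array([-6.26346882e-04, -4.75125074e+01,  1.36444151e+00, -2.54220146e+01,
        1.16197643e-02,  9.52835544e-03,  6.27705333e-06]), 'tcp_pos': array([ 0.17122604, -0.62639743,  0.23026592]), 'orientation': array([ 0.56152071,  0.42937967,  0.56265618, -0.42865558]), 'contact_force': array([ 0.28146073, -0.58898221, -0.16278008]), 'wrist_torque': array([-0.02559896,  0.01018308,  0.04685019]), 'width': 0.08561167549824078}
scene {'fx': 537.678355032898, 'fy': 537.678355032898, 'cx': 274.22497576886246, 'cy': 206.89226618716881, 'eye': array([1.45377069, 0.46793318, 0.72093455]), 'attitude': array([0.44392929, 0.23391532, 0.40434342, 0.76466778])}
tester [([377.4, 235.2], 0.68)]
cover_hinge [([388.8, 219.5], 0.73)]
cover_press [([371.5, 205.6], 0.79)]
reset_key_top [([237.8, 262.4], 0.42)]
marker [([352.4, 195.7], 0.8)]
capac
[... 165 characters left out ...]
9657438117, 'cy': 205.56401994124718, 'eye': array([0.44624674, 0.00368513, 0.8509462 ]), 'attitude': array([-0.65746386, -0.07023264,  0.07766161,  0.74617513])}
tester [([180.1, 263.3], 0.87)]
cover_hinge [([161.9, 258.9], 0.58)]
cover_press [([186.9, 267.0], 0.69)]
reset_key_top []
marker [([217.3, 284.2], 0.79)]
capacitor [([136.0, 216.3], 0.51)]
relay [([276.3, 243.9], 0.58), ([221.4, 282.3], 0.37)]
solvent [([270.3, 146.3], 0.7), ([274.2, 241.3], 0.48)]
wrist {'fx': 325.36299984367605, 'fy': 325.36299984367605, 'cx': 283.404409144068, 'cy': 206.14805154920717, 'eye': array([ 0.24142668, -0.60697506,  0.37471397]), 'attitude': array([ 0.78622285, -0.11755491,  0.08890633, -0.60010844])}
```

View images.

View pics/scene0.png

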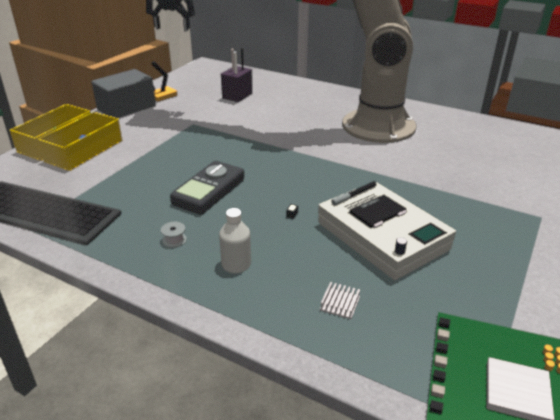

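View pics/top0.png

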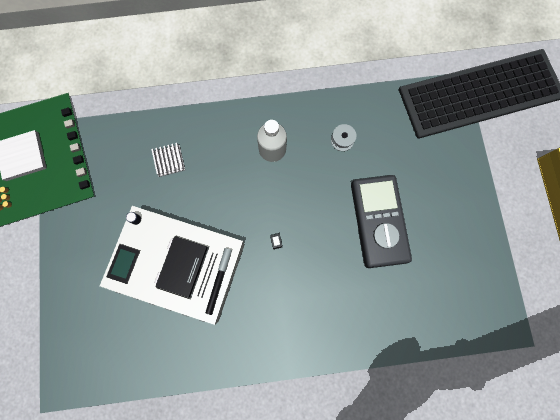

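Run:
```python
from h import *
S,T=cal('scene'),cal('top')
print({k:v for k,v in S.items() if k not in('eye','attitude','fx','fy','cx','cy')})
D={'tester':((377.4,235.2),(180.1,263.3),0),'hinge':((388.8,219.5),(161.9,258.9),.06),'press':((371.5,205.6),(186.9,267.0),.066),'marker':((352.4,195.7),(217.3,284.2),.056),'cap':((399,253.2),(136,216.3),.056),'relay':((294.6,212.1),(276.3,243.9),0)}
for k,(a,b,z) in D.items():
    print(k,atz(S,a,z).round(3),atz(T,b,z).round(3),tri([ray(S,a),ray(T,b)]))
```

```text
{}
tester [0.52  0.196 0.   ] [0.528 0.202 0.   ] (array([0.52759347, 0.19933873, 0.00629544]), [np.float64(0.0016584742953141204), np.float64(0.0016584742953142026)])
hinge [0.535 0.22  0.06 ] [0.535 0.224 0.06 ] (array([0.53547838, 0.22149321, 0.06141838]), [np.float64(0.0017131699459327467), np.float64(0.0017131699459327846)])
press [0.512 0.171 0.066] [0.512 0.174 0.066] (array([0.51279453, 0.17292373, 0.06696228]), [np.float64(0.001223967554351096), np.float64(0.0012239675543509914)])
marker [0.482 0.115 0.056] [0.472 0.12  0.056] (array([0.47413501, 0.11645146, 0.0525474 ]), [np.float64(0.004160480421507673), np.float64(0.0041604804215076945)])
cap [0.627 0.274 0.056] [0.628 0.271 0.056] (array([0.62785593, 0.27276278, 0.05606738]), [np.float64(0.0014806807414897444), np.float64(0.0014806807414898104)])
relay [ 0.532 -0.005  0.   ] [ 0.543 -0.006  0.   ] (array([ 0.54100344, -0.0034478 ,  0.00627757]), [np.float64(0.0025758324456906572), np.float64(0.0025758324456905683)])
```

```bash
cat >> h.py <<'E'
def frame():
    return np.load('tf.npy')  # tx,ty,yaw
def T2w(p):
    tx,ty,a=frame(); c,s=np.cos(a),np.sin(a); p=np.array(p,float)
    return np.array([tx+c*p[0]-s*p[1],ty+s*p[0]+c*p[1],p[2]])
def toolerr(P,xax,zax):
    "offset in tool axes & rotvec from current pose to target: pos P, tool x axis, tool z axis(approx)"
    st=ctrl.get_state(); Rm=rot(st['orientation'])
    x=np.array(xax,float);x/=np.linalg.norm(x);z=np.array(zax,float);z-=x*(x@z);z/=np.linalg.norm(z);y=np.cross(z,x)
    Rt=np.c_[x,y,z]
    return Rm.T@(np.array(P)-st['tcp_pos']), R.from_matrix(Rm.T@Rt).as_rotvec()
E
python3 - <<'E'
from h import *
S,T=cal('scene'),cal('top')
for p in [(133,207),(244,240),(216,324),(101,287)]: print(p,atz(T,p,.056).round(3))
for p in [(352,184),(452,236),(392,274),(319,213)]: print(p,atz(S,p,.056).round(3))
for p in [(180,236),(208,241),(191,298),(157,290)]: print('cov',atz(T,p,.066).round(3))
st=ctrl.get_state();Rm=rot(st['orientation']);print(Rm.round(3))
w=cal('wrist');print('cam in tool',Rm.T@(np.array(w['eye'])-st['tcp_pos']))
print('solv',atz(T,(270,155),0),atz(T,(270,126),.13))
E
python3 -c "
import cv2
a=cv2.imread('pics/top0.png')[190:340,80:280];cv2.imwrite('pics/c.png',cv2.resize(a,None,fx=4,fy=4,interpolation=cv2.INTER_CUBIC))"
```

```text
(133, 207) [0.649 0.276 0.056]
(244, 240) [0.552 0.058 0.056]
(216, 324) [0.398 0.129 0.056]
(101, 287) [0.496 0.347 0.056]
(352, 184) [0.436 0.094 0.056]
(452, 236) [0.521 0.349 0.056]
(392, 274) [0.692 0.283 0.056]
(319, 213) [0.581 0.079 0.056]
cov [0.575 0.183 0.066]
cov [0.558 0.129 0.066]
cov [0.452 0.171 0.066]
cov [0.476 0.235 0.066]
[[ 0.     0.965  0.264]
 [-0.     0.264 -0.965]
 [-1.     0.     0.   ]]
cam in tool [-0.14336044  0.07281567 -0.00084461]
solv [ 0.74368197 -0.01696028  0.        ] [ 0.75692281 -0.02103393  0.13      ]
```

View pics/c.png

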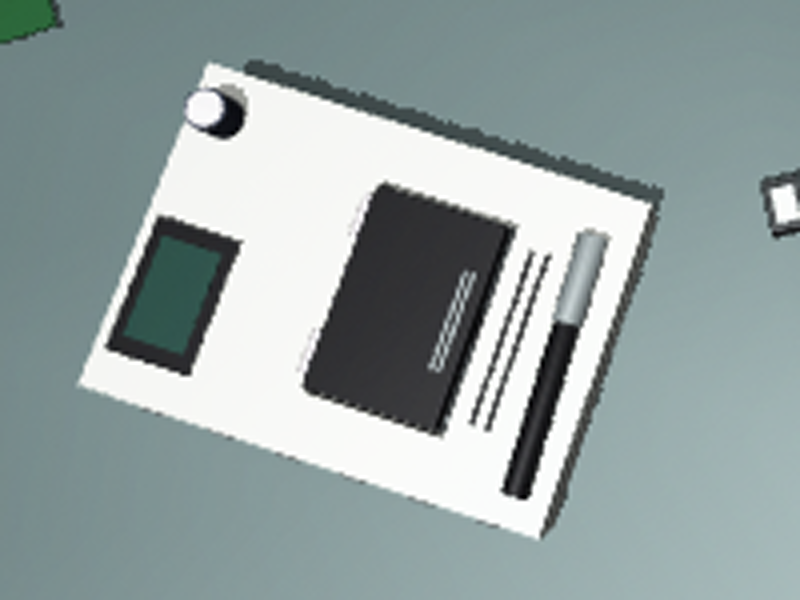

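View pics/wrist0.png

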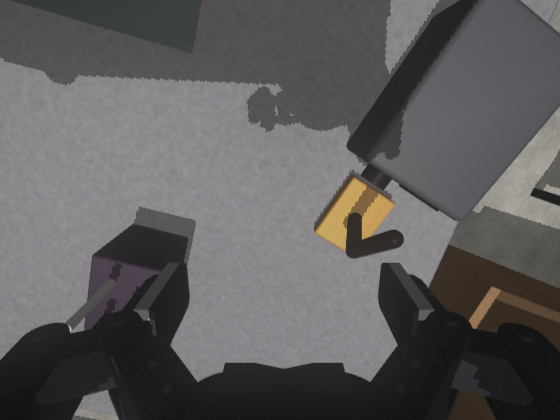

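arm_command:
  increments:
    - {"hand": 1, "offset": [-0.005, 0.026, -0.0173], "rot": [0, 0, 0]}
    - {"hand": 1, "offset": [-0.005, 0.026, -0.0173], "rot": [0, 0, 0]}
    - {"hand": 1, "offset": [-0.005, 0.026, -0.0173], "rot": [0, 0, 0]}
    - {"hand": 1, "offset": [-0.005, 0.026, -0.0173], "rot": [0, 0, 0]}
    - {"hand": 1, "offset": [-0.005, 0.026, -0.0173], "rot": [0, 0, 0]}
    - {"hand": 1, "offset": [-0.005, 0.026, -0.0173], "rot": [0, 0, 0]}
    - {"hand": 1, "offset": [-0.005, 0.026, -0.0173], "rot": [0, 0, 0]}
    - {"hand": 1, "offset": [-0.005, 0.026, -0.0173], "rot": [0, 0, 0]}
    - {"hand": 1, "offset": [-0.005, 0.026, -0.0173], "rot": [0, 0, 0]}
    - {"hand": 1, "offset": [-0.005, 0.026, -0.0173], "rot": [0, 0, 0]}
    - {"hand": 1, "offset": [-0.005, 0.026, -0.0173], "rot": [0, 0, 0]}
    - {"hand": 1, "offset": [-0.005, 0.026, -0.0173], "rot": [0, 0, 0]}
    - {"hand": 1, "offset": [-0.005, 0.026, -0.0173], "rot": [0, 0, 0]}
    - {"hand": 1, "offset": [-0.005, 0.026, -0.0173], "rot": [0, 0, 0]}
    - {"hand": 1, "offset": [0, 0.026, -0.0173], "rot": [0, 0, 0]}
    - {"hand": 1, "offset": [0, 0.026, -0.0173], "rot": [0, 0, 0]}

```text
time_s: 2.28
tcp_pos: [0.5007, -0.2492, 0.302]
orientation: [0.563, 0.429, 0.562, -0.429]
contact_force: [1.5, -1.4, 0.1]
width: -0.0001
```

arm_command:
  increments:
    - {"hand": 1, "offset": [0, 0.0084, -0.0285], "rot": [0, 0, 0]}
    - {"hand": 1, "offset": [0, 0.0084, -0.0285], "rot": [0, 0, 0]}
    - {"hand": 1, "offset": [0, 0.0084, -0.0285], "rot": [0, 0, 0]}
    - {"hand": 1, "offset": [0, 0.0084, -0.0285], "rot": [0, 0, 0]}
    - {"hand": 1, "offset": [0, 0.0084, -0.0285], "rot": [0, 0, 0]}
    - {"hand": 1, "offset": [0, 0.0084, -0.0285], "rot": [0, 0, 0]}
    - {"hand": 1, "offset": [0, 0.0084, -0.0285], "rot": [0, 0, 0]}
    - {"hand": 1, "offset": [0, 0.0084, -0.0285], "rot": [0, 0, 0]}
    - {"hand": 1, "offset": [0, 0.0084, -0.0285], "rot": [0, 0, 0]}
    - {"hand": 1, "offset": [0, 0.0084, -0.0285], "rot": [0, 0, 0]}
    - {"hand": 1, "offset": [0, 0.0084, -0.0285], "rot": [0, 0, 0]}
    - {"hand": 1, "offset": [0, 0.0084, -0.0285], "rot": [0, 0, 0]}

```text
time_s: 3.28
tcp_pos: [0.5066, 0.1075, 0.3016]
orientation: [0.562, 0.429, 0.562, -0.429]
contact_force: [0.7, 0.3, 0.3]
width: 0.0004
```

arm_command:
  increments:
    - {"hand": 1, "offset": [0, 0, 0], "rot": [-0.122, 0, 0]}
    - {"hand": 1, "offset": [0, 0, 0], "rot": [-0.122, 0, 0]}
    - {"hand": 1, "offset": [0, 0, 0], "rot": [-0.122, 0, 0]}
    - {"hand": 1, "offset": [0, 0, 0], "rot": [-0.122, 0, 0]}
    - {"hand": 1, "offset": [0, 0, 0], "rot": [-0.122, 0, 0]}
    - {"hand": 1, "offset": [0, 0, 0], "rot": [-0.122, 0, 0]}
    - {"hand": 1, "offset": [0, 0, 0], "rot": [-0.122, 0, 0]}
    - {"hand": 1, "offset": [0, 0, 0], "rot": [-0.122, 0, 0]}
    - {"hand": 1, "offset": [0, 0, 0], "rot": [-0.122, 0, 0]}
    - {"hand": 1, "offset": [0, 0, 0], "rot": [-0.122, 0, 0]}
    - {"hand": 1, "offset": [0, 0, 0], "rot": [-0.122, 0, 0]}
    - {"hand": 1, "offset": [0, 0, 0], "rot": [-0.122, 0, 0]}
    - {"hand": 1, "offset": [0, 0, 0], "rot": [-0.122, 0, 0]}
    - {"hand": 1, "offset": [0, 0, 0], "rot": [-0.122, 0, 0]}
    - {"hand": 1, "offset": [0, 0, 0], "rot": [-0.122, 0, 0]}
    - {"hand": 1, "offset": [0, 0, 0], "rot": [-0.122, 0, 0]}
    - {"hand": 1, "offset": [0, 0, 0], "rot": [-0.122, 0, 0]}
    - {"hand": 1, "offset": [0, 0, 0], "rot": [-0.122, 0, 0]}
    - {"hand": 1, "offset": [0, 0, 0], "rot": [-0.122, 0, 0]}
    - {"hand": 1, "offset": [0, 0, 0], "rot": [-0.122, 0, 0]}

```text
time_s: 4.95
tcp_pos: [0.5067, 0.1061, 0.3014]
orientation: [0.595, -0.382, 0.595, 0.382]
contact_force: [1.3, -1.0, -0.0]
width: 0.0
```

Run:
```python
from h import *
st=ctrl.get_state();print(st['time_s'],st['tcp_pos'],st['q'].round(2),rot(st['orientation']).round(3),st['contact_force'],st['width'])
w=cal('wrist');cv2.imwrite('pics/w1.png',ctrl.grab_frame('wrist'))
for t,z in [('tester',0),('cover_hinge',.06),('cover_press',.066),('marker',.056),('capacitor',.056)]:
    for x in ctrl.landmark_of('wrist',t)[:2]: print(t,np.round(x['point'],1),round(x['conf'],2),atz(w,x['point'],z).round(4))
```

```text
4.95 [0.50672357 0.10605543 0.30138489] [ 0.38  0.16 -0.75  1.73  0.11  1.29  0.75] [[ 0.    -0.909  0.416]
 [-0.     0.416  0.909]
 [-1.    -0.    -0.   ]] [ 1.25121596 -0.9964711  -0.0441751 ] 1.544079592239402e-05
tester [356.9 145.8] 0.92 [0.5244 0.2064 0.    ]
tester [380.3 150.6] 0.45 [0.5437 0.233  0.    ]
cover_hinge [377.2 149.8] 0.78 [0.527  0.2171 0.06  ]
cover_hinge [332.1 151.5] 0.45 [0.5068 0.1682 0.06  ]
cover_press [335.  150.6] 0.67 [0.5062 0.1711 0.066 ]
marker [278.8 145.3] 0.92 [0.4746 0.114  0.056 ]
capacitor [444.1 200.3] 0.9 [0.6212 0.2723 0.056 ]
```

View pics/w1.png

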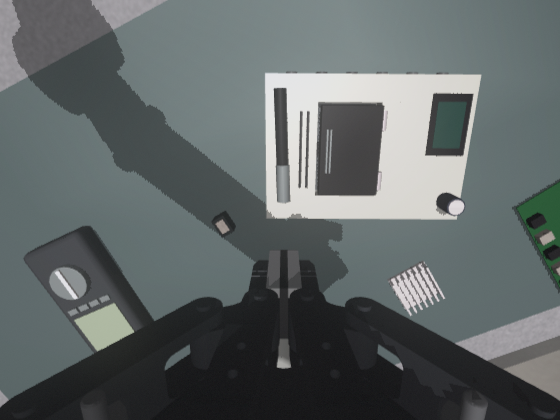

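Run:
```python
from h import *
w=cal('wrist');T=cal('top')
def fit(pts,model):
    pts=np.array(pts)[:,:2];m=np.array(model,float);pc,mc=pts.mean(0),m.mean(0)
    U,s,V=np.linalg.svd((m-mc).T@(pts-pc));Q=(V.T@U.T);a=np.arctan2(Q[1,0],Q[0,0]);t=pc-Q@mc
    return t.round(4),np.degrees(a).round(2),(pts-(m@Q.T+t)).round(4).tolist()
tm=[(-.085,-.12),(-.085,.12),(.085,.12),(.085,-.12)]
cm=[(-.052,-.057),(-.052,.015),(.052,.015),(.052,-.057)]
print(fit([atz(w,p,.056) for p in [(265.5,73.5),(480,74.5),(458,219.5),(266,219)]],tm))
print(fit([atz(w,p,.066) for p in [(320,102.5),(383,103),(380.5,195),(316.5,194.5)]],cm))
f=lambda x,y:(x/4+80,y/4+190)
print(fit([atz(T,p,.056) for p in [f(543,540),f(78,385),f(208,62),f(660,195)]],tm))
print(fit([atz(T,p,.066) for p in [f(440,435),f(305,390),f(385,184),f(516,226)]],cm))
```

```text
(array([0.5253, 0.2062]), np.float64(-25.14), [[-0.0003, 0.0009], [-0.0006, -0.0009], [0.001, 0.0012], [-0.0001, -0.0012]])
(array([0.5226, 0.206 ]), np.float64(-24.12), [[-0.0013, 0.0011], [-0.0007, -0.0015], [0.0028, 0.0021], [-0.0009, -0.0017]])
(array([0.525 , 0.2036]), np.float64(-24.45), [[-0.002, 0.0005], [0.0002, 0.0019], [-0.0001, 0.0007], [0.002, -0.0032]])
(array([0.5227, 0.2009]), np.float64(-25.33), [[-0.0001, 0.0015], [-0.0015, -0.0003], [-0.0001, -0.0017], [0.0017, 0.0005]])
```

```bash
cat > to.py <<'E'
import sys
from h import *
# args: tester x y z (mm), tilt deg about tester x (positive: body leans to -y)
x,y,z=[float(v)/1000 for v in sys.argv[1:4]];t=np.radians(float(sys.argv[4]) if len(sys.argv)>4 else 0)
a=frame()[2];ex=np.array([np.cos(a),np.sin(a),0]);ey=np.array([-np.sin(a),np.cos(a),0]);ez=np.array([0,0,1.])
st=ctrl.get_state();X=-np.cos(t)*ez+np.sin(t)*ey;Z=np.cos(t)*ey+np.sin(t)*ez
o,r=toolerr(T2w([x,y,z]),X,Z)
d=st['tcp_pos']-T2w([0,0,0]);print('t',st['time_s'],'tcp tester mm',(np.array([d@ex,d@ey,d[2]])*1000).round(1),'off mm',(o*1000).round(1),'rot',r.round(4),'F',st['contact_force'].round(2))
E
python3 - <<'E'
import numpy as np;np.save('tf.npy',[.5245,.205,np.radians(-24.8)])
E
python3 to.py 0 -40 90
```

```text
t 5.25 tcp tester mm [ 25.4 -97.2 301.3] off mm [211.3  25.6  57.2] rot [-0.004  -0.0001  0.0002] F [ 0.37  0.29 -0.43]
```

arm_command:
  increments:
    - {"hand": 1, "offset": [0.01, 0.0128, 0.0286], "rot": [-0.002, 0, 0]}
    - {"hand": 1, "offset": [0.02, 0.0128, 0.0286], "rot": [-0.002, 0, 0]}
    - {"hand": 1, "offset": [0.035, 0, 0], "rot": [0, 0, 0]}
    - {"hand": 1, "offset": [0.035, 0, 0], "rot": [0, 0, 0]}
    - {"hand": 1, "offset": [0.035, 0, 0], "rot": [0, 0, 0]}
    - {"hand": 1, "offset": [0.035, 0, 0], "rot": [0, 0, 0]}
    - {"hand": 1, "offset": [0.026, 0, 0], "rot": [0, 0, 0]}
    - {"hand": 1, "offset": [0.015, 0, 0], "rot": [0, 0, 0]}
    - {"hand": 1, "offset": [0, 0, 0], "rot": [0, 0, 0]}
    - {"hand": 1, "offset": [0, 0, 0], "rot": [0, 0, 0]}

```text
time_s: 6.08
tcp_pos: [0.5072, 0.1688, 0.0899]
orientation: [0.595, -0.381, 0.596, 0.382]
contact_force: [0.0, -0.2, 0.3]
width: 0.0001
```

```bash
python3 to.py 0 -40 67;python3 - <<'E'
from h import *
cv2.imwrite('pics/w2.png',ctrl.grab_frame('wrist'));cv2.imwrite('pics/s2.png',cv2.resize(ctrl.grab_frame('scene')[150:300,270:490],None,fx=3,fy=3))
E
```

```text
t 6.0833 tcp tester mm [ -0.5 -40.1  89.9] off mm [22.9 -0.5  0.1] rot [ 0.0014 -0.0008 -0.0012] F [ 0.01 -0.25  0.28]
```

View pics/w2.png

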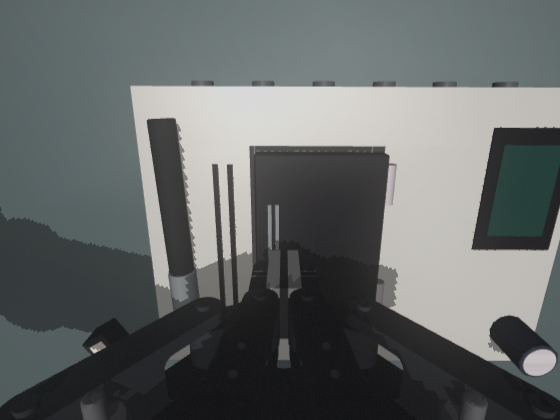

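View pics/s2.png

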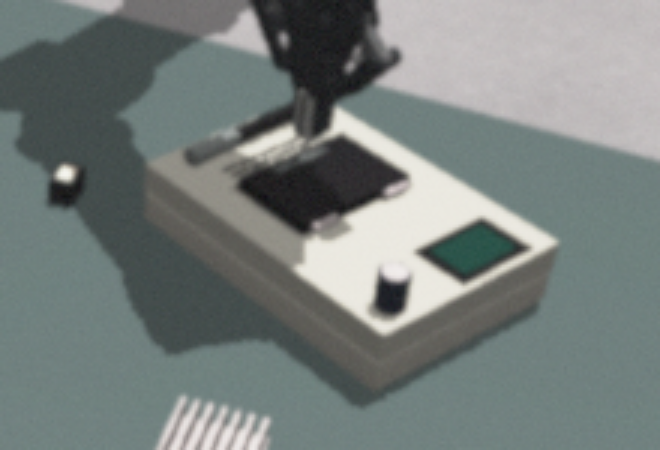

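arm_command:
  increments:
    - {"hand": 1, "offset": [0.012, 0, 0], "rot": [0, 0, 0]}
    - {"hand": 1, "offset": [0.009, 0, 0], "rot": [0, 0, 0]}
    - {"hand": 1, "offset": [0.004, 0, 0], "rot": [0, 0, 0]}
    - {"hand": 1, "offset": [0.002, 0, 0], "rot": [0, 0, 0]}
    - {"hand": 1, "offset": [0.002, 0, 0], "rot": [0, 0, 0]}
    - {"hand": 1, "offset": [0, 0, 0], "rot": [0, 0, 0]}
    - {"hand": 1, "offset": [0, 0, 0], "rot": [0, 0, 0]}

```text
time_s: 6.77
tcp_pos: [0.5073, 0.1683, 0.0612]
orientation: [0.595, -0.382, 0.596, 0.381]
contact_force: [0.2, -2.1, 1.0]
width: -0.0002
```

arm_command:
  increments:
    - {"hand": 1, "offset": [0.001, 0, 0], "rot": [0, 0, 0]}
    - {"hand": 1, "offset": [0.001, 0, 0], "rot": [0, 0, 0]}
    - {"hand": 1, "offset": [0, 0, 0], "rot": [0, 0, 0]}
    - {"hand": 1, "offset": [0, 0, 0], "rot": [0, 0, 0]}

```text
time_s: 7.1
tcp_pos: [0.5075, 0.1684, 0.0601]
orientation: [0.595, -0.382, 0.596, 0.381]
contact_force: [-3.3, -2.9, 10.3]
width: 0.0001
```

arm_command:
  increments:
    - {"hand": 1, "offset": [-0.01, 0, 0], "rot": [0, 0, 0]}
    - {"hand": 1, "offset": [-0.025, 0, -0.005], "rot": [0, 0, 0]}
    - {"hand": 1, "offset": [-0.035, 0, -0.015], "rot": [0, 0, 0]}
    - {"hand": 1, "offset": [-0.035, 0, -0.015], "rot": [0, 0, 0]}
    - {"hand": 1, "offset": [-0.03, 0, -0.01], "rot": [0, 0, 0]}
    - {"hand": 1, "offset": [-0.02, 0, -0.005], "rot": [0, 0, 0]}
    - {"hand": 1, "offset": [0, 0, 0], "rot": [0, 0, 0]}
    - {"hand": 1, "offset": [0, 0, 0], "rot": [0, 0, 0]}
    - {"hand": 1, "offset": [0, 0, 0], "rot": [0, 0, 0]}
    - {"hand": 1, "offset": [0, 0, 0], "rot": [0, 0, 0]}
    - {"hand": 1, "offset": [0, 0, 0], "rot": [0, 0, 0]}
    - {"hand": 1, "offset": [0, 0, 0], "rot": [0, 0, 0]}

```text
time_s: 8.1
tcp_pos: [0.4861, 0.1237, 0.2132]
orientation: [0.595, -0.381, 0.596, 0.382]
contact_force: [0.2, 0.0, -0.8]
width: -0.0004
```

```bash
python3 to.py -20 -30 70 12;python3 - <<'E'
from h import *
w=cal('wrist')
cv2.imwrite('pics/w3.png',ctrl.grab_frame('wrist'));cv2.imwrite('pics/s3.png',cv2.resize(ctrl.grab_frame('scene')[150:300,270:490],None,fx=3,fy=3))
for c in ('wrist','scene'):
  for t,z in [('reset_key_top',.049),('test_key_top',.049),('cover_hinge',.06)]:
    for x in ctrl.landmark_of(c,t)[:2]:
        p=atz(cal(c),x['point'],z); print(c,t,np.round(x['point'],1),round(x['conf'],2),p.round(4))
print(T2w([-.02,-.03,.049]),T2w([.02,-.03,.049]))
E
```

```text
t 8.1 tcp tester mm [ -0.8 -89.9 213.2] off mm [143.2  18.8  60.1] rot [ 0.0028 -0.2101 -0.0023] F [ 0.16  0.02 -0.82]
wrist reset_key_top [345.7 167.4] 0.67 [0.4921 0.1858 0.049 ]
wrist test_key_top [347.6 207.7] 0.77 [0.5306 0.1727 0.049 ]
wrist cover_hinge [394.6 191.3] 0.94 [0.5301 0.2181 0.06  ]
wrist cover_hinge [348.7 211.9] 0.61 [0.5311 0.1714 0.06  ]
scene test_key_top [368.6 217.6] 0.51 [0.5342 0.1752 0.049 ]
scene cover_hinge [387.4 216.2] 0.91 [0.5246 0.2128 0.06  ]
scene cover_hinge [292.8 214.4] 0.59 [0.6183 0.0349 0.06  ]
[0.49376089 0.18615572 0.049     ] [0.53007199 0.16937763 0.049     ]
```

View pics/w3.png

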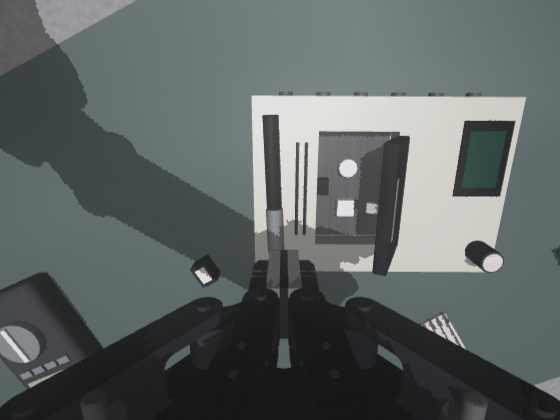

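View pics/s3.png

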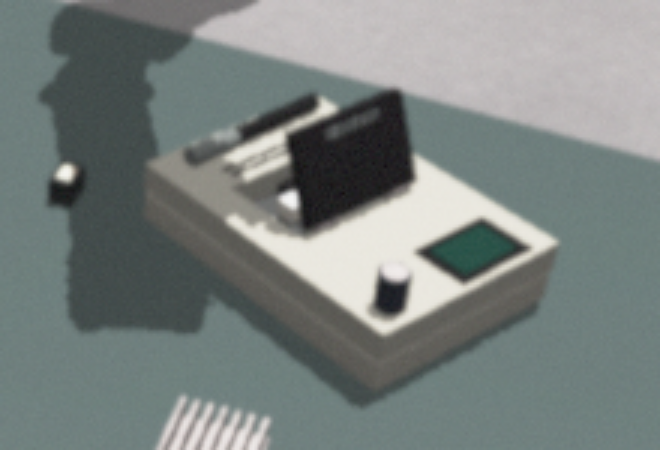

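arm_command:
  increments:
    - {"hand": 1, "offset": [0, 0, 0], "rot": [-0.121, 0, 0]}
    - {"hand": 1, "offset": [0, 0, 0], "rot": [-0.121, 0, 0]}
    - {"hand": 1, "offset": [0, 0, 0], "rot": [-0.121, 0, 0]}
    - {"hand": 1, "offset": [0, 0, 0], "rot": [-0.121, 0, 0]}
    - {"hand": 1, "offset": [0, 0, 0], "rot": [-0.121, 0, 0]}
    - {"hand": 1, "offset": [0, 0, 0], "rot": [-0.121, 0, 0]}
    - {"hand": 1, "offset": [0, 0, 0], "rot": [-0.121, 0, 0]}
    - {"hand": 1, "offset": [0, 0, 0], "rot": [-0.121, 0, 0]}
    - {"hand": 1, "offset": [0, 0, 0], "rot": [-0.121, 0, 0]}
    - {"hand": 1, "offset": [0, 0, 0], "rot": [-0.121, 0, 0]}
    - {"hand": 1, "offset": [0, 0, 0], "rot": [-0.121, 0, 0]}
    - {"hand": 1, "offset": [0, 0, 0], "rot": [-0.121, 0, 0]}
    - {"hand": 1, "offset": [0, 0, 0], "rot": [-0.121, 0, 0]}
    - {"hand": 1, "offset": [0, 0, 0], "rot": [0, 0, 0]}

```text
time_s: 9.67
tcp_pos: [0.4867, 0.1233, 0.2142]
orientation: [0.15, -0.691, 0.15, 0.691]
contact_force: [0.6, -0.4, -0.0]
width: 0.0002
```

```bash
sed -i 's/^o,r=.*/X=-np.cos(t)*ez+np.sin(t)*ey;Y=-np.cos(t)*ey-np.sin(t)*ez;Z=np.cross(X,Y);o,r=toolerr(T2w([x,y,z]),X,Z)/' to.py
python3 to.py -20 -30 90 5
python3 - <<'E'
from h import *
print(ctrl.get_state()['q'].round(2))
w=cal('wrist')
cv2.imwrite('pics/w4.png',ctrl.grab_frame('wrist'))
for t,z in [('reset_key_top',.049),('test_key_top',.049)]:
    for x in ctrl.landmark_of('wrist',t)[:2]:
        print(t,np.round(x['point'],1),round(x['conf'],2),atz(w,x['point'],z).round(4))
E
```

```text
t 9.6667 tcp tester mm [-1.000e-01 -9.000e+01  2.142e+02] off mm [124.2 -60.1  19.6] rot [ 0.0061  0.0005 -0.0871] F [ 0.63 -0.39 -0.05]
[ 0.57  0.27 -1.04  1.88  0.25  1.13  2.14]
reset_key_top [298.1 247.2] 0.79 [0.4977 0.1878 0.049 ]
test_key_top [265.  245.2] 0.75 [0.5278 0.1717 0.049 ]
test_key_top [282.7 335.9] 0.53 [0.5571 0.2801 0.049 ]
```

View pics/w4.png

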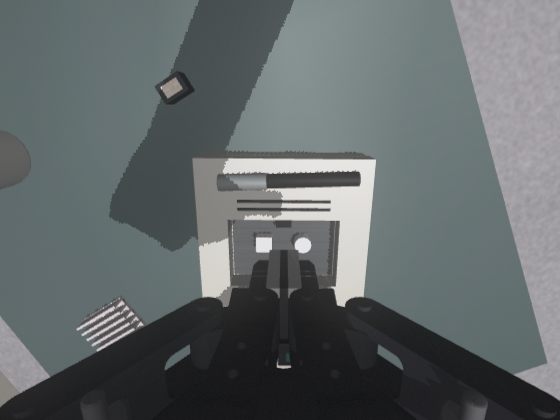

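arm_command:
  increments:
    - {"hand": 1, "offset": [0, -0.03, 0.01], "rot": [0.003, 0, 0]}
    - {"hand": 1, "offset": [0.02, -0.03, 0.01], "rot": [0.003, 0, 0]}
    - {"hand": 1, "offset": [0.035, 0, 0], "rot": [0, 0, 0]}
    - {"hand": 1, "offset": [0.035, 0, 0], "rot": [0, 0, 0]}
    - {"hand": 1, "offset": [0.034, 0, 0], "rot": [0, 0, -0.087]}
    - {"hand": 1, "offset": [0, 0, 0], "rot": [0, 0, 0]}
    - {"hand": 1, "offset": [0, 0, 0], "rot": [0, 0, 0]}

```text
time_s: 10.4
tcp_pos: [0.4919, 0.1845, 0.089]
orientation: [-0.182, 0.695, -0.125, -0.684]
contact_force: [-0.3, -0.0, 0.3]
width: 0.0002
```

```bash
python3 to.py -20 -29 53 5
python3 - <<'E'
from h import *
cv2.imwrite('pics/w5.png',ctrl.grab_frame('wrist'));cv2.imwrite('pics/s5.png',cv2.resize(ctrl.grab_frame('scene')[130:280,270:490],None,fx=3,fy=3))
E
```

```text
t 10.4 tcp tester mm [-21.  -32.3  89. ] off mm [36.1 -0.3 -1.1] rot [-0.0045  0.0027 -0.0051] F [-0.33 -0.01  0.26]
```

View pics/w5.png

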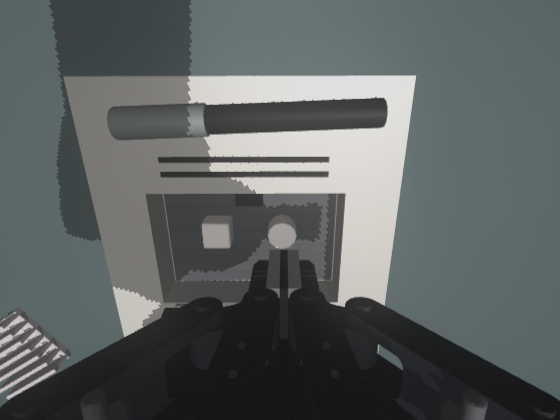

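View pics/s5.png

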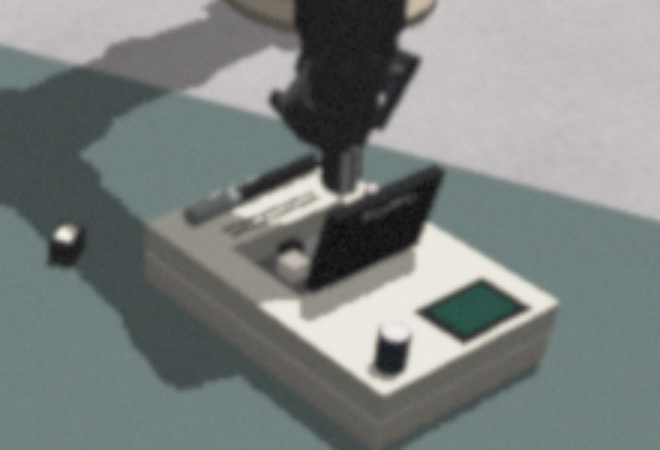

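Run:
```python
from h import *
w=cal('wrist')
print(atz(w,(282,235),.049),T2w([-.02,-.03,.049]))
print('key',proj(w,T2w([-.02,-.03,.049])),'tip',proj(w,ctrl.get_state()['tcp_pos']))
```

```text
[0.49699385 0.19189948 0.049     ] [0.49376089 0.18615572 0.049     ]
key [282.8142826  225.36526481] tip [280.19755722 266.77764512]
```

Run:
```python
from h import *
w=cal('wrist')
for n,P in dict(edgeR=(-.085,-.12,.056),edgeL=(.085,-.12,.056),wellR=(-.055,-.06,.056),wellL=(.055,-.06,.056),test=(.02,-.03,.049),m=(.0,-.12,.0)).items(): print(n,proj(w,T2w(P)).round(0))
a=cv2.imread('pics/w5.png')[170:290,140:350];cv2.imwrite('pics/c5.png',cv2.resize(a,None,fx=3.5,fy=3.5,interpolation=cv2.INTER_CUBIC))
```

```text
edgeR [416.  64.]
edgeL [67. 65.]
wellR [346. 182.]
wellL [148. 182.]
test [217. 225.]
m [252.  67.]
```

View pics/c5.png

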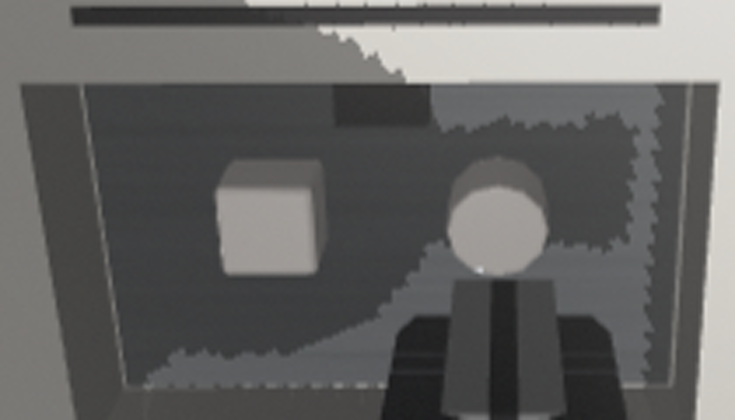

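arm_command:
  increments:
    - {"hand": 1, "offset": [0.015, -0.001, -0.001], "rot": [-0.004, 0, 0]}
    - {"hand": 1, "offset": [0.013, -0.001, 0], "rot": [0, 0, 0]}
    - {"hand": 1, "offset": [0.006, 0, 0], "rot": [0, 0, 0]}
    - {"hand": 1, "offset": [0, 0, 0], "rot": [0, 0, 0]}
    - {"hand": 1, "offset": [0, 0, 0], "rot": [0, 0, 0]}

```text
time_s: 10.92
tcp_pos: [0.4968, 0.1908, 0.057]
orientation: [-0.181, 0.697, -0.121, -0.683]
contact_force: [-0.1, 0.4, -1.2]
width: -0.0002
```

```bash
python3 to.py -20 -27 44 5
python3 - <<'E'
from h import *
a=ctrl.grab_frame('wrist')
cv2.imwrite('pics/w6.png',cv2.resize(a[150:330,120:380],None,fx=3,fy=3,interpolation=cv2.INTER_CUBIC))
E
```

```text
t 10.9167 tcp tester mm [-19.2 -24.5  57. ] off mm [12.8  3.6  0.8] rot [ 0.0026 -0.0005 -0.0001] F [-0.08  0.45 -1.23]
```

View pics/w6.png

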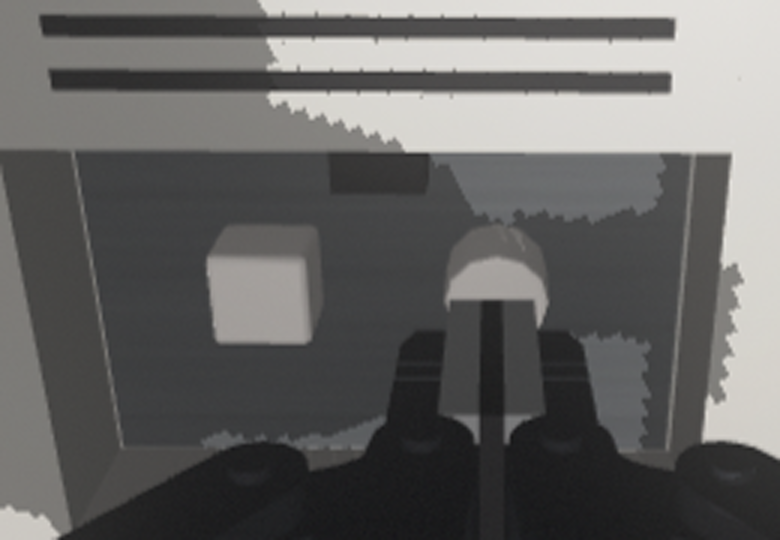

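arm_command:
  increments:
    - {"hand": 1, "offset": [0.001, 0.006, 0.001], "rot": [0.003, 0, 0]}
    - {"hand": 1, "offset": [0.004, 0, 0], "rot": [0, 0, 0]}
    - {"hand": 1, "offset": [0.003, 0, 0], "rot": [0, 0, 0]}
    - {"hand": 1, "offset": [0, 0, 0], "rot": [0, 0, 0]}
    - {"hand": 1, "offset": [0, 0, 0], "rot": [0, 0, 0]}

```text
time_s: 11.38
tcp_pos: [0.4933, 0.1852, 0.0479]
orientation: [-0.182, 0.696, -0.123, -0.683]
contact_force: [-1.2, -1.6, 2.2]
width: -0.0001
```

```bash
python3 to.py -20 -30 44 5
python3 - <<'E'
from h import *
a=ctrl.grab_frame('wrist')
cv2.imwrite('pics/w7.png',cv2.resize(a[150:330,120:380],None,fx=3,fy=3,interpolation=cv2.INTER_CUBIC))
E
```

```text
t 11.3833 tcp tester mm [-20.  -31.   47.9] off mm [ 4.  -0.7  0. ] rot [-0.0011 -0.0003 -0.0016] F [-1.23 -1.63  2.16]
```

View pics/w7.png

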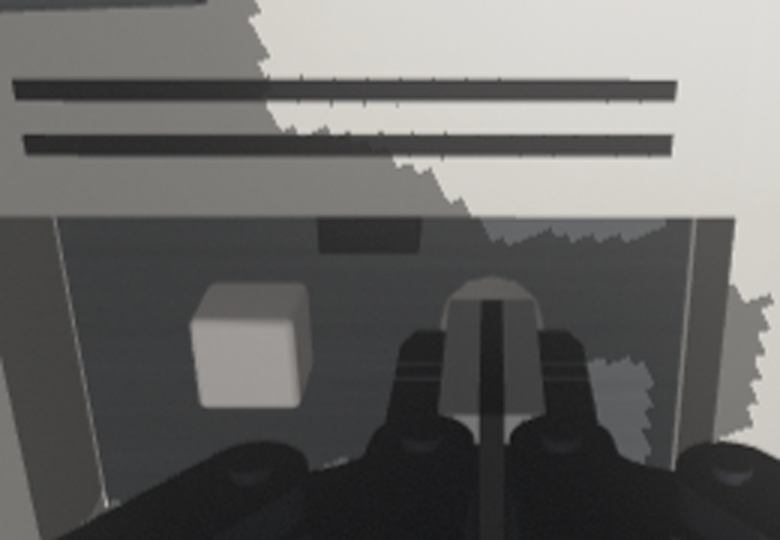

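arm_command:
  increments:
    - {"hand": 1, "offset": [0.002, 0, 0], "rot": [0, 0, 0]}
    - {"hand": 1, "offset": [0.002, 0, 0], "rot": [0, 0, 0]}
    - {"hand": 1, "offset": [0.001, 0, 0], "rot": [0, 0, 0]}
    - {"hand": 1, "offset": [0, 0, 0], "rot": [0, 0, 0]}
    - {"hand": 1, "offset": [0, 0, 0], "rot": [0, 0, 0]}

```text
time_s: 11.85
tcp_pos: [0.4937, 0.1858, 0.0441]
orientation: [-0.181, 0.697, -0.123, -0.683]
contact_force: [-4.7, -4.6, 13.6]
width: -0.0001
```

arm_command:
  increments:
    - {"hand": 1, "offset": [0.001, 0, 0], "rot": [0, 0, 0]}
    - {"hand": 1, "offset": [0, 0, 0], "rot": [0, 0, 0]}
    - {"hand": 1, "offset": [0, 0, 0], "rot": [0, 0, 0]}

```text
time_s: 12.1
tcp_pos: [0.4937, 0.1858, 0.0439]
orientation: [-0.181, 0.697, -0.123, -0.683]
contact_force: [-6.5, -6.9, 22.6]
width: -0.0001
```

arm_command:
  increments:
    - {"hand": 1, "offset": [-0.015, 0, 0], "rot": [0, 0, 0]}
    - {"hand": 1, "offset": [-0.03, 0, 0], "rot": [0, 0, 0]}
    - {"hand": 1, "offset": [-0.035, 0, 0], "rot": [0, 0, 0]}
    - {"hand": 1, "offset": [-0.035, 0, 0], "rot": [0, 0, 0]}
    - {"hand": 1, "offset": [-0.03, 0, 0], "rot": [0, 0, 0]}
    - {"hand": 1, "offset": [0, 0, 0], "rot": [0, 0, 0.087]}
    - {"hand": 1, "offset": [0, 0, 0], "rot": [0, 0, 0]}

```text
time_s: 12.68
tcp_pos: [0.4906, 0.1775, 0.1891]
orientation: [-0.153, 0.692, -0.151, -0.689]
contact_force: [0.1, 1.9, 0.2]
width: 0.0
```

```bash
python3 to.py 0 62 180 0
python3 - <<'E'
from h import *
a=ctrl.grab_frame('wrist')
cv2.imwrite('pics/w8.png',a)
E
```

```text
t 12.6833 tcp tester mm [-19.2 -39.1 189.1] off mm [   9.6 -101.1  -19.2] rot [-0.0003 -0.004   0.0045] F [0.1  1.89 0.16]
```

View pics/w8.png

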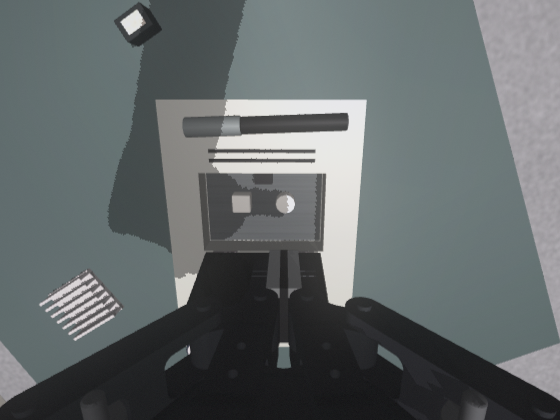

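arm_command:
  increments:
    - {"hand": 1, "offset": [0, -0.03, -0.006], "rot": [0, 0, 0]}
    - {"hand": 1, "offset": [0, -0.03, -0.006], "rot": [0, 0, 0]}
    - {"hand": 1, "offset": [0, -0.03, -0.007], "rot": [0, 0, 0]}
    - {"hand": 1, "offset": [0, -0.013, 0], "rot": [0, 0, 0]}
    - {"hand": 1, "offset": [0.025, 0, 0], "rot": [0, 0, 0]}
    - {"hand": 1, "offset": [0.03, 0, 0], "rot": [0, 0, 0]}
    - {"hand": 1, "offset": [0.02, 0, 0], "rot": [0, 0, 0]}
    - {"hand": 1, "offset": [0, 0, 0], "rot": [0, 0, 0]}
    - {"hand": 1, "offset": [0, 0, 0], "rot": [0, 0, 0]}

```text
time_s: 13.48
tcp_pos: [0.5471, 0.2602, 0.1097]
orientation: [0.151, -0.689, 0.152, 0.692]
contact_force: [-0.6, 0.4, 0.2]
width: 0.0001
```

```bash
python3 to.py 0 40 115 0
python3 - <<'E'
from h import *
cv2.imwrite('pics/s9.png',cv2.resize(ctrl.grab_frame('scene')[130:280,270:490],None,fx=3,fy=3))
# plan: corner path
h=11
for th in np.radians([75,65,55,45,35,25,15,8]):
    r=50 if th>.3 else 52
    y=15-r*np.cos(th)+6*np.sin(th)+h; z=60+r*np.sin(th)+6*np.cos(th)
    print(round(np.degrees(th)),round(y,1),round(z,1))
E
```

```text
t 13.4833 tcp tester mm [ -2.6  59.6 109.7] off mm [-5.3 19.7 -2.6] rot [ 0.0008  0.0033 -0.002 ] F [-0.62  0.39  0.18]
75 18.9 109.8
65 10.3 107.9
55 2.2 104.4
45 -5.1 99.6
35 -11.5 93.6
25 -16.8 86.6
15 -22.7 79.3
8 -24.7 73.2
```

View pics/s9.png

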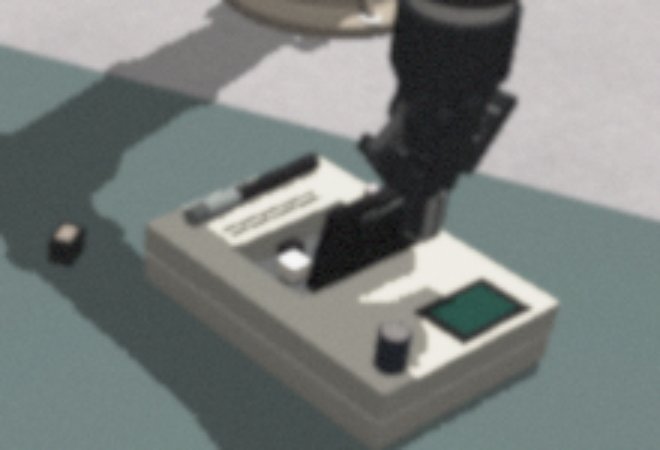

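arm_command:
  increments:
    - {"hand": 1, "offset": [0, 0.01, 0], "rot": [0, 0, 0]}
    - {"hand": 1, "offset": [0, 0.01, 0], "rot": [0, 0, 0]}
    - {"hand": 1, "offset": [0, 0.01, 0], "rot": [0, 0, 0]}
    - {"hand": 1, "offset": [0, 0.01, 0], "rot": [0, 0, 0]}
    - {"hand": 1, "offset": [0.002, 0.0086, 0], "rot": [0, 0, 0]}
    - {"hand": 1, "offset": [0.0035, 0.0081, 0], "rot": [0, 0, 0]}
    - {"hand": 1, "offset": [0.0048, 0.0073, 0], "rot": [0, 0, 0]}
    - {"hand": 1, "offset": [0.006, 0.0064, 0], "rot": [0, 0, 0]}
    - {"hand": 1, "offset": [0, 0, 0], "rot": [0, 0, 0]}

```text
time_s: 14.28
tcp_pos: [0.518, 0.1935, 0.0934]
orientation: [0.151, -0.69, 0.154, 0.691]
contact_force: [-0.0, -0.7, 0.0]
width: 0.0002
```

```bash
python3 to.py 0 -38 75 0
python3 - <<'E'
from h import *
cv2.imwrite('pics/s10.png',cv2.resize(ctrl.grab_frame('scene')[130:280,270:490],None,fx=3,fy=3))
E
```

```text
t 14.2833 tcp tester mm [ -1.  -13.1  93.4] off mm [18.5 24.8 -1.1] rot [-0.0024  0.001  -0.0042] F [-0.05 -0.68  0.04]
```

View pics/s10.png

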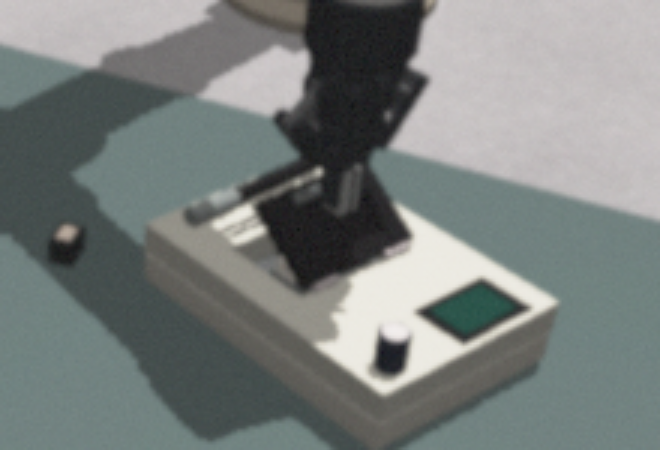

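arm_command:
  increments:
    - {"hand": 1, "offset": [0.007, 0.005, 0], "rot": [0, 0, 0]}
    - {"hand": 1, "offset": [0.006, 0.005, 0], "rot": [0, 0, 0]}
    - {"hand": 1, "offset": [0.005, 0.006, 0], "rot": [0, 0, 0]}
    - {"hand": 1, "offset": [0.005, 0.006, 0], "rot": [0, 0, 0]}
    - {"hand": 1, "offset": [0.004, 0.003, 0], "rot": [0, 0, 0]}
    - {"hand": 1, "offset": [0.003, 0, 0], "rot": [0, 0, 0]}
    - {"hand": 1, "offset": [0.002, 0, 0], "rot": [0, 0, 0]}
    - {"hand": 1, "offset": [0, 0, 0], "rot": [0, 0, 0]}
    - {"hand": 1, "offset": [0, 0, 0], "rot": [0, 0, 0]}

```text
time_s: 15.08
tcp_pos: [0.508, 0.1728, 0.0627]
orientation: [0.151, -0.69, 0.153, 0.691]
contact_force: [-0.2, -1.7, 2.7]
width: 0.0001
```

arm_command:
  increments:
    - {"hand": 1, "offset": [0.002, 0, 0], "rot": [0, 0, 0]}
    - {"hand": 1, "offset": [0.001, 0, 0], "rot": [0, 0, 0]}
    - {"hand": 1, "offset": [0, 0, 0], "rot": [0, 0, 0]}
    - {"hand": 1, "offset": [0, 0, 0], "rot": [0, 0, 0]}

```text
time_s: 15.42
tcp_pos: [0.5084, 0.1732, 0.0609]
orientation: [0.151, -0.69, 0.153, 0.691]
contact_force: [-3.7, -2.9, 9.8]
width: -0.0002
```

arm_command:
  increments:
    - {"hand": 1, "offset": [0.001, 0, 0], "rot": [0, 0, 0]}
    - {"hand": 1, "offset": [0, 0, 0], "rot": [0, 0, 0]}
    - {"hand": 1, "offset": [0, 0, 0], "rot": [0, 0, 0]}

```text
time_s: 15.67
tcp_pos: [0.5084, 0.1732, 0.0607]
orientation: [-0.151, 0.691, -0.153, -0.69]
contact_force: [-5.0, -4.9, 16.3]
width: -0.0002
```

arm_command:
  increments:
    - {"hand": 1, "offset": [-0.005, 0, 0], "rot": [0, 0, 0]}
    - {"hand": 1, "offset": [-0.01, 0, 0], "rot": [0, 0, 0]}
    - {"hand": 1, "offset": [-0.03, 0, 0], "rot": [0, 0, 0]}
    - {"hand": 1, "offset": [-0.04, 0, 0], "rot": [0, 0, 0]}
    - {"hand": 1, "offset": [-0.04, 0, 0], "rot": [0, 0, 0]}
    - {"hand": 1, "offset": [-0.03, 0, 0], "rot": [0, 0, 0]}
    - {"hand": 1, "offset": [0, 0.03, 0], "rot": [0, 0, 0]}
    - {"hand": 1, "offset": [0, 0.03, 0], "rot": [0, 0, 0]}
    - {"hand": 1, "offset": [0, 0.03, 0], "rot": [0, 0, 0]}
    - {"hand": 1, "offset": [0, 0, 0], "rot": [0, 0, 0]}
    - {"hand": 1, "offset": [0, 0, 0], "rot": [0, 0, 0]}
    - {"hand": 1, "offset": [0, 0, 0], "rot": [0, 0, 0]}
    - {"hand": 1, "offset": [0, 0, 0], "rot": [0, 0, 0]}
    - {"hand": 1, "offset": [0, 0, 0], "rot": [0, 0, 0]}

```text
time_s: 16.83
tcp_pos: [0.4712, 0.094, 0.2145]
orientation: [-0.152, 0.691, -0.151, -0.691]
contact_force: [0.3, -0.4, 0.3]
width: 0.0002
```

Run:
```python
from h import *
cv2.imwrite('pics/s11.png',cv2.resize(ctrl.grab_frame('scene')[130:280,270:490],None,fx=3,fy=3))
cv2.imwrite('pics/t11.png',ctrl.grab_frame('top'))
print(ctrl.get_state()['tcp_pos'],ctrl.get_state()['contact_force'])
```

```text
[0.47107525 0.09356718 0.21433219] [-0.14144079 -0.18433626 -0.42220291]
```

View pics/s11.png

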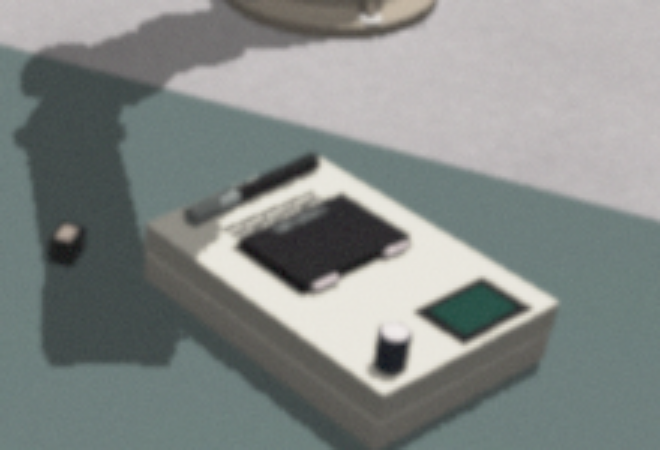

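View pics/t11.png

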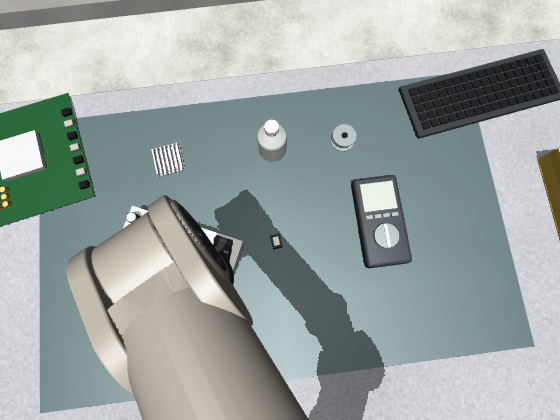

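```bash
python3 -c "
from rig import ctrl
print(ctrl.hand_in())"
```

```text
the job is handed in; nothing more can be done
None
```

The tester is reset and its cover is latched shut again; I handed the job in at about 17 s of the 64 s limit.

- **Opening the cover:** I pressed it to its stop with closed fingertips (about 10 N). The pictures showed it standing open.
- **Reset key:** I pressed the round key down to its hard stop, with the tip at 44 mm and 22.6 N. That is more than the 4 N it needs, but I have only position and force to show it went fully down. The square key was not touched, and both keys were up in the picture afterwards.
- **Closing the cover:** I swung it shut from behind and pressed it to the stop (16 N). More than a second after I let go, the scene picture showed it level and closed.
- **Surroundings:** The arm was clear of everything, with about 0 N at the wrist. The marker, capacitor and other loose things looked unmoved. The top camera's view of the tester was mostly blocked by the arm, so for the marker and capacitor I relied on the scene camera.

One check disagreed. The wrist camera, viewing from the tester's right side, put the key 3 to 6 mm off the pose I had fitted from the other views. A closer wrist picture just above the key supported the fitted pose, so I pressed there.

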